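# Pulse the bean mill: fit the bayonet lid and hold it at the pulse mark

### The arm

A 6-joint arm with a two-finger parallel gripper is mounted at the origin on the work surface. World frame = base frame: x ahead of the robot, y to its left, z up, the work surface at z = 0. Lengths are in m, angles in rad, forces in N, time in s.
With the tool pointing down it reaches from about 0.225 to 0.875 m from the base axis. Payload 3.4 kg.
Tool frame: the origin (TCP) lies between the finger pads; the fingertips stand 11 mm ahead of it and the grasp point (between the pads) lies 8 mm behind it; z points along the fingers, y is the direction in which the jaws open and shut (so a half turn about z gives the same grasp; the last joint's range is limited). The gripper opens to 85 mm and grips with 20 to 120 N. Pads are 22 mm wide; open, the fingers measure 114 mm over their backs; the gripper's body (76 mm by 85 mm) begins 54 mm behind the grasp point. The pads swing forward as they close: fully open they stand 13 mm farther back than shut.
Start: joints at [-1.35, 0.276, 1.505, -0, 1.361, -0.121], TCP at [0.193, -0.542, 0.242] pointing down, gripper open.
Joint ranges: [-2.89, 2.89], [-0.75, 2.08], [0.22, 2.7], [-1.18, 4.32], [0.11, 2.71], [-2.7, 2.7]. Speed limits (rad/s): [2.57, 2.57, 3.14, 3.14, 3.14, 3.14].

### API

Orientations are given as a unit quaternion [w, x, y, z].
In Python, from rig import manip gives the robot as it stands. The module is installed in compiled form; this text tells all that it offers.
- The arm moves only by the tool move_arm, never from a script. Its argument "series" is a list that holds one entry, the list of rows, each a list of 7 numbers: the shift along the world's x, y, z in m, then the turn, a rotation vector about the world's x, y, z in rad, then the finger opening in m, from 0 to 0.0854. A call has 1 to 20 rows; each row shifts and turns the commanded pose from where the row before left it; what a row does not reach is not made up. A row lasts 1/12 s, in which the tool goes at most 41.7 mm and 7.16 degrees, less where a joint would pass 70% of its speed; a pose out of reach is approached as far as the arm can. A call with a gripper value outside its range is refused whole. The fingers move at their own pace and stop on an object; "newtons" is the grip in N (left out, the last holds). Time passes only in rows, so rows that do not move let the fingers close. It gives the time, the measured TCP pose, the force and the opening at its end, in the units of the state.
- manip.get_state(): the state, without advancing time (a new reading comes with each control period).
- manip.get_image(name): name is "side" or "top"; returns a dict with "color" (420x560x3 uint8, red, green, blue), "fx", "fy", "cx", "cy" (pixels), "k1" (the pictures are not rectified: a ray, as slopes to the right and down, at radius r is drawn at 1 + k1 r^2 times it, then the intrinsics apply), "R" (3x3) and "t" (3): a world point X has camera coordinates R X + t. Camera axes: x right, y down, z forward; pixel columns grow to the right and rows downward; lengths in m; the calibration is good to about 2 mm. A picture is of the moment at which its call begins. There is no depth.
- manip.sign_off(): hands the job in, once; it reports no verdict.
The state is a dict: "clock": time; "qpos": joint angles; "qd": joint speeds; "effort": joint torques, N m; "position": TCP position; "ee_rot": TCP orientation; "contact_force": force on the tool from outside, world axes, zero at the start; "moment": the same for the moment, N m; "width": finger opening in m.
Only numpy, scipy, OpenCV 4.12 (cv2) and the standard library are available. Lean on these libraries where they do the work, as an engineer would, in place of code of your own. Each camera call takes 0.05 s, during which the arm holds its last target.

### The job

Fit the black lid on the bean mill: drop its two lugs down the slots of the bowl rim until the cover sits flush, then twist it clockwise (seen from above) against the spring to the middle of the green pulse mark, half-way to the lock. Do not let it go on into the lock click at the red mark, and keep hold of it: it springs back if released, so the program finishes while still holding the lid at the green mark. Leave the jar, the chocolate bar and the timer where they are.

Things in the scene. Friction and masses are not known exactly. Their poses are not given: they have to be found in the camera images.
- lid_grip (a point): Grip point of the loose black lid, inside its grey bar grip (64 mm long, 14 wide, 36 high) on the lid's axis: 14 mm below the bar's top, 22 above the cover disc's top, 27 above the disc's underside, 45 above the lid's foot. x along the bar, y across it (pinch here, across y), z up. Lid 0.14 kg, the same after a half turn. Home on the mill, this point is 27 mm above the rim.
- lid: The lid itself; origin at the centre of its foot, axes as lid_grip; 59 mm high. Plug skirt 79 mm across (z 0 to 18, lower edge bevelled 4 mm), cover disc 99 mm across (z 18 to 23), bar above. Two lugs 14 mm wide (z 4 to 10) stick out of the skirt to radius 45 mm under the bar's ends (+x, -x), with a white pointer line on the disc above each. It starts standing on its skirt on the bench.
- mill_mouth (a point): Centre of the fixed steel bean mill's bowl mouth at rim height, 165 mm above the bench; z up. Rim 116 mm across, mouth 83 (2 mm play round the skirt). Two entry slots 20 mm wide (3 mm play beside a lug; 47 mm radius) lie towards +x and -x: with its x axis along this x (either way) the lid goes straight down till the disc rests on the rim. Out of line, it stops on its lugs 14 mm high.
- pulse_mark (a point): Middle of one green pulse mark on the rim, 54 mm from mill_mouth. Marks on the rim's outer band, twice round, clockwise (seen from above) from each slot: black 0 degrees (slot), green 31 to 49 (pulse), red 80 (lock). Once the lid is home, its lugs run clockwise (negative turn about z) under a 6 mm flange, so that its pointers pass these marks.
- switch_ring (a joint): Sprung ring in the mill that the lugs push, rad: 0 at rest, growing clockwise. It is the lid's turn from the slots less about 0.07 (3 mm of play). Middle of green: 0.63; red: 1.33. The spring turns the lid back with 0.06 N m at 0, plus 0.10 N m per rad. From about 0.83 spring plungers also drag on the lugs; they snap in behind them at about 1.28, the lock click, and then keep the lid from turning back.
- jar_center (a point): Centre of a closed jar of cocoa beans, 80 mm across and 120 mm high, standing on the bench. Bystander.
- bar_center (a point): Centre of a chocolate bar, 70 x 140 x 9 mm, lying on a white bench scale 30 mm high. Bystander.
- timer_center (a point): Centre of a white kitchen timer, 30 x 66 x 60 mm, standing on the bench. Bystander.
Things that resemble listed ones, but are neither listed nor needed, are in the scene too. Leave any orange look-alike of the lid alone.

How it is judged:
On the way, in this order (a step that is already met when the one before it is completed fails the run):
1. the lid is home on the rim, its lugs down the slots, not yet twisted to the pulse mark (z of lid_grip in the frame of mill_mouth below 0.032 m and horizontal distance between lid_grip and mill_mouth below 0.004 m and value of joint switch_ring below 0.3 rad), for 0.1 s.
2. the lid is twisted clockwise to the green pulse mark (value of joint switch_ring between 0.46 and 0.8 rad), for 0.3 s.
At the end, for the whole second after the job is handed in: The lid is home on the rim (within 5 mm of height, 4 mm sideways, 0.08 rad of level), its pointers within the green mark (switch ring between 0.46 and 0.80), still gripped by the fingers (over 2 N), and the jar, the bar and the timer are within 30 mm of where they stood (all of step 2 and angle between the x axis of lid_grip and the x axis of mill_mouth, either way round between 0.52 and 0.88 rad and z of lid_grip in the frame of mill_mouth below 0.032 m and horizontal distance between lid_grip and mill_mouth below 0.004 m and angle between lid_grip's own z axis and vertical below 0.08 rad and contact force between the fingers and lid above 2 N and distance of each of jar_center, bar_center, timer_center from where it was at the start of the episode below 0.03 m); the arm keeps its last pose, push and grip.
It fails at once if the lid is twisted on into the lock click (switch ring beyond 1.25) (value of joint switch_ring above 1.25 rad).
It fails at once if the jar, the chocolate bar or the timer is knocked away (distance of any of jar_center, bar_center, timer_center from where it was at the start of the episode above 0.03 m).
It also fails if it takes over 42 s, if anything falls off the work surface, if the arm or the gripper's body presses on something with over 40 N, if the wrist force passes 120 N, or if a joint passes its speed limit or range.

## Working session

There is one attempt and no reset: what is moved stays moved. The work goes in short steps, Python scripts to look and compute and a tool call to move; the robot and the scene stay as the last step left them, time stands still between calls to the robot, and variables do not carry over. Pictures are saved under pics/ and viewed, and the job is handed in when it is done.

Besides the shell and the picture viewer there is one more tool, called as name([rows], argument=value, ...), one row to a line, values as JSON. move_arm: Moves the arm, as the interface text tells. Its arguments: {"type":"object","properties":{"series":{"type":"array"},"newtons":{"type":"number"}},"required":["series"]}

```bash
mkdir -p pics; python3 - <<'E'
from rig import manip
import cv2,pickle
s=manip.get_state();print(s)
d={}
for n in("side","top"):
    im=manip.get_image(n);d[n]=im
    cv2.imwrite(f"pics/{n}0.png",im["color"][:,:,::-1]);print(n,{k:im[k] for k in im if k!="color"})
pickle.dump(d,open("im0.pkl","wb"))
E
```

```text
{'clock': 0.0, 'qpos': array([-1.34999805e+00,  2.76589936e-01,  1.50616611e+00,  6.45861463e-06,
        1.36072738e+00, -1.21026696e-01]), 'qd': array([-1.15824250e-03,  1.26591156e-04, -7.76268456e-05,  1.75016169e-03,
        5.22570341e-04, -1.21206524e-03]), 'effort': array([ 6.55110780e-04, -4.16768861e+01, -2.45807433e+01,  1.14013699e-05,
        1.12571186e-02, -9.31084884e-06]), 'position': array([ 0.1926086 , -0.54121348,  0.24142946]), 'ee_rot': array([-9.44365749e-04,  9.85429655e-01,  1.70080866e-01, -4.39879371e-05]), 'contact_force': array([-0.47183178, -0.24040177,  0.73664701]), 'moment': array([ 0.00787124, -0.0631113 ,  0.02038312]), 'width': 0.08550760394676866}
side {'fx': 392.0170425550335, 'fy': 392.0170425550335, 'cx': 282.8734545647546, 'cy': 214.42233066405726, 'k1': -0.008433447226772337, 'R': array([[ 0.9955306 , -0.09243542,  0.01935267],
       [-0.04211817, -0.61797796, -0.78506643],
       [ 0.08452747,  0.78074255, -0.61910918]]), 't': array([-0.59419703,  0.12193915,  0.96147202])}
top {'fx': 502.38044640114043, 'fy': 502.38044640114043, 'cx': 279.5666939232357, 'cy': 209.93496596225097, 'k1': -0.12169606388857541, 'R': array([[-0.01620738, -0.99986795,  0.00118212],
       [-0.98476302,  0.01575779, -0.17318628],
       [ 0.17314479, -0.00397101, -0.98488838]]), 't': array([0.0027469 , 0.60809028, 1.35056884])}
```

View pics/side0.png

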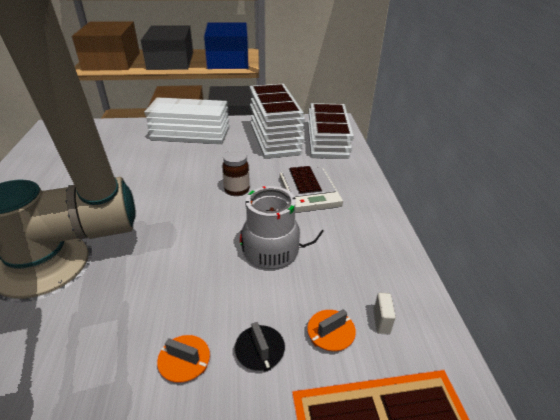

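View pics/top0.png

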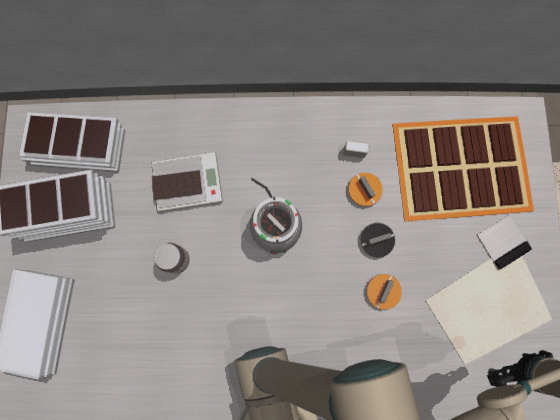

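The black lid is at side (260,347) / top (378,240). The look-alikes are two orange lids at side (184,358) and (331,330), which are top (384,292) and (365,189). The mill is at side (271,225) / top (276,222). By colour I choose the black one, and I'll check it in close crops.

```bash
python3 - <<'E'
import pickle,cv2,numpy as np
d=pickle.load(open("im0.pkl","rb"))
def crop(n,x,y,w,h,s):
    return cv2.resize(d[n]["color"][y:y+h,x:x+w,::-1],None,fx=s,fy=s,interpolation=cv2.INTER_CUBIC)
a=crop("side",225,310,75,75,5);b=crop("top",345,207,75,75,5)
c=crop("side",230,175,75,75,5);e=crop("top",238,185,75,75,5)
cv2.imwrite("pics/crops.png",np.vstack([np.hstack([a,b]),np.hstack([c,e])])[:, :])
cv2.imwrite("pics/lid.png",np.hstack([a,b]));cv2.imwrite("pics/mill.png",np.hstack([c,e]))
E
```

```text
(no output)
```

View pics/lid.png

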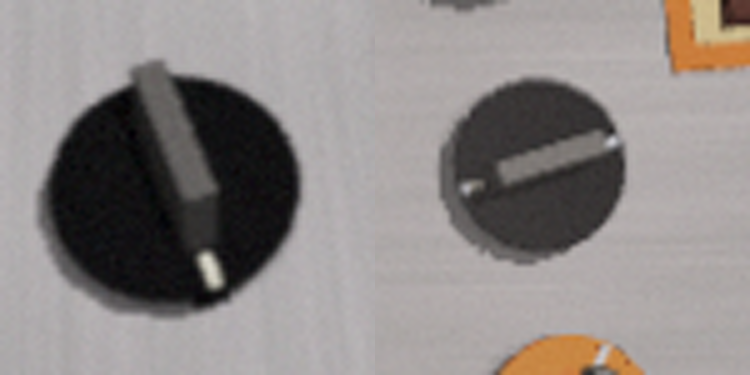

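View pics/mill.png

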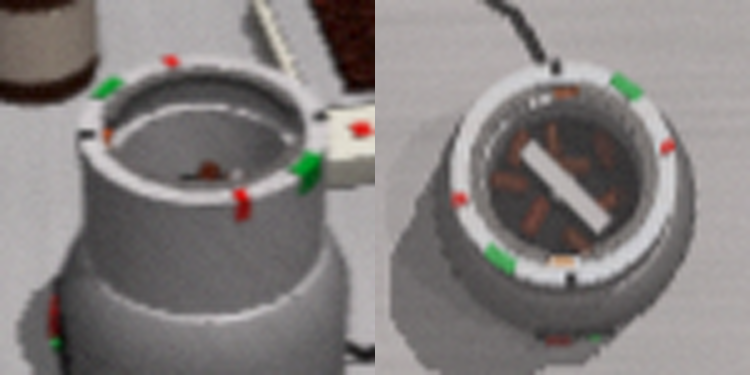

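```bash
cat > h.py <<'E'
import numpy as np,cv2
def und(im,px):
    K=np.array([[im["fx"],0,im["cx"]],[0,im["fy"],im["cy"]],[0,0,1]]);D=np.array([im["k1"],0,0,0.])
    return cv2.undistortPoints(np.array(px,float).reshape(-1,1,2),K,D).reshape(-1,2)
def plane(im,px,z):
    u=und(im,px);r=np.c_[u,np.ones(len(u))]@im["R"];c=-im["R"].T@im["t"]
    return c+r*((z-c[2])/r[:,2])[:,None]
def tri(i1,p1,i2,p2):
    P=[np.c_[i["R"],i["t"]] for i in(i1,i2)]
    X=cv2.triangulatePoints(P[0],P[1],und(i1,p1).T,und(i2,p2).T);X=(X[:3]/X[3]).T
    # ray residual in px
    res=[]
    for i,p in((i1,p1),(i2,p2)):
        c=X@i["R"].T+i["t"];res.append(np.abs((c[:,:2]/c[:,2:]-und(i,p))*i["fx"]).max())
    return X,res
def comps(mask,off=(0,0),mina=3):
    n,l,st,c=cv2.connectedComponentsWithStats(mask.astype(np.uint8),connectivity=8)
    return [(st[k,4],c[k]+off) for k in range(1,n) if st[k,4]>=mina]
def circ(P):
    A=np.c_[2*P,np.ones(len(P))];s=np.linalg.lstsq(A,(P**2).sum(1),rcond=None)[0]
    return s[:2],np.sqrt(s[2]+s[:2]@s[:2])
E
python3 - <<'E'
import pickle
from h import *
d=pickle.load(open("im0.pkl","rb"))
for n,(x,y,w,h) in dict(side=(238,180,65,55),top=(245,190,60,65)).items():
    c=d[n]["color"][y:y+h,x:x+w].astype(int);r,g,b=c[...,0],c[...,1],c[...,2]
    print(n,"green",comps((g>r*1.5)&(g>b*1.3)&(g>60),(x,y)))
    print(n,"red",comps((r>g*1.9)&(r>b*1.6)&(r>120),(x,y)))
    print(n,"black",comps((c.max(2)<75),(x,y)))
for n,(x,y,w,h) in dict(side=(228,315,65,65),top=(352,215,55,50)).items():
    c=d[n]["color"][y:y+h,x:x+w].astype(int);v=c.mean(2)
    print(n,np.histogram(v,bins=np.arange(0,260,10))[0])
    cv2.imwrite
E
```

```text
side green [(np.int32(13), array([251.23076923, 192.07692308])), (np.int32(32), array([291.     , 208.71875]))]
side red [(np.int32(5), array([263.8, 186.6])), (np.int32(5), array([301.2, 200.4])), (np.int32(9), array([278.11111111, 214.55555556]))]
side black [(np.int32(84), array([299.05952381, 185.05952381])), (np.int32(46), array([243.04347826, 191.58695652])), (np.int32(136), array([271.63235294, 193.84558824])), (np.int32(10), array([283.8, 204.1])), (np.int32(11), array([270.27272727, 209.72727273])), (np.int32(5), array([292.2, 210.6])), (np.int32(108), array([247.57407407, 222.83333333]))]
top green [(np.int32(15), array([287.66666667, 201.93333333])), (np.int32(19), array([262.63157895, 236.63157895]))]
top red [(np.int32(3), array([296., 214.])), (np.int32(4), array([254.5, 224.5]))]
top black [(np.int32(11), array([268.81818182, 193.        ])), (np.int32(395), array([276.64303797, 220.95949367])), (np.int32(3), array([277., 241.])), (np.int32(33), array([277.51515152, 250.63636364]))]
side [  35  964  314   95   99   37   56   56   60  153   56   29   28   33
   42   34  150 1959   19    2    4    0    0    0    0]
top [   0    0    0    2   61  639   47   35   43   60   63   59   67   20
   28   36  283 1299    7    0    1    0    0    0    0]
```

```bash
python3 - <<'E'
import pickle
from h import *
d=pickle.load(open("im0.pkl","rb"))
t=d["top"];s=d["side"]
for a,b in [((287.67,201.93),(291,208.7)),((262.6,236.6),(251.2,192.1)),((296,214),(278.1,214.5)),((254.5,224.5),(263.8,186.6)),((277,241),None),]:
    if b is not None: print(a,tri(t,[a],s,[b]))
def sub(im,x,y,w,h,S=8):
    c=cv2.resize(im["color"][y:y+h,x:x+w],None,fx=S,fy=S,interpolation=cv2.INTER_CUBIC).astype(int)
    return c,lambda p:(np.array(p,float)+.5)/S-.5+np.array([x,y])
# rim
vis=[]
for n,(x,y,w,h),th in (("top",(245,190,62,60),175),("side",(240,183,65,35),150)):
    c,f=sub(d[n],x,y,w,h)
    print(n,[int(c[h*8//2,k].mean()) for k in range(0,w*8,8)])
    print(n,[int(c[k,w*8//2].mean()) for k in range(0,h*8,8)])
# lid bar pixels
c=d["top"]["color"][228:252,360:397].mean(2).astype(int)
print("\n".join(" ".join(f"{v:3d}" for v in r) for r in c))
E
```

```text
(287.67, 201.93) (array([[ 0.60970931, -0.02787868,  0.16113452]]), [np.float64(0.000782574312042944), np.float64(0.0008715503201387355)])
(262.6, 236.6) (array([[0.52080803, 0.03774768, 0.16516894]]), [np.float64(0.25702423239764416), np.float64(0.27069337567498786)])
(296, 214) (array([[ 0.57805826, -0.04864757,  0.16226726]]), [np.float64(0.18563938879030917), np.float64(0.21067097765439077)])
(254.5, 224.5) (array([[0.55203199, 0.05806309, 0.16583189]]), [np.float64(0.20970061451630168), np.float64(0.21705325312436438)])
top [158, 159, 159, 167, 141, 94, 80, 73, 124, 191, 203, 193, 153, 115, 119, 108, 77, 69, 71, 70, 67, 64, 61, 58, 53, 71, 131, 178, 183, 181, 181, 159, 118, 74, 57, 59, 60, 58, 56, 54, 54, 57, 55, 54, 51, 57, 76, 106, 120, 124, 174, 205, 207, 171, 121, 101, 111, 152, 172, 171, 170, 171]
top [173, 170, 169, 168, 166, 168, 172, 179, 185, 188, 199, 178, 110, 86, 100, 93, 83, 79, 66, 58, 56, 55, 55, 54, 57, 58, 62, 69, 72, 107, 159, 180, 181, 182, 178, 137, 74, 50, 56, 60, 62, 62, 61, 56, 55, 53, 97, 150, 180, 186, 157, 132, 105, 79, 85, 96, 89, 85, 86, 82]
side [177
[... 3319 characters left out ...]
  59  59  56  55  56  56  55  55  55  56  53  58  52  48  52  54  54  52  54  52  54  55  55 115 167 173 176
 97  96  86  62  57  54  56  57  56  62  56  59  58  57  57  57  60  57  57  55  54  58  54  55  50  54  56  50  52  55  52  51  70 152 177 178 175
 95 100  94  82  53  58  62  59  57  55  59  57  57  54  58  57  54  54  51  55  53  55  55  53  56  55  52  55  53  53  51  53 114 166 175 174 173
103  98  98  94  68  57  54  58  57  58  57  57  57  55  56  56  50  57  56  56  54  56  57  53  52  56  53  54  55  55  54  88 154 170 173 171 174
111 104  98  97  85  58  55  57  61  58  60  57  56  60  57  54  55  59  58  55  54  54  56  55  54  58  55  52  53  52  66 149 170 174 176 175 174
```

```bash
cat >> h.py <<'E'
def proj(im,X):
    X=np.atleast_2d(X);K=np.array([[im["fx"],0,im["cx"]],[0,im["fy"],im["cy"]],[0,0,1]])
    return cv2.projectPoints(X.reshape(-1,1,3),cv2.Rodrigues(im["R"])[0],im["t"],K,np.array([im["k1"],0,0,0.]))[0].reshape(-1,2)
def samp(g,p):
    p=p.astype(np.float32);return cv2.remap(g,p[:,0].reshape(-1,1),p[:,1].reshape(-1,1),cv2.INTER_LINEAR).ravel()
def edge(im,c,z,r0,r1,sign,N=120,it=3,chan=None):
    """strongest radial edge on plane z; sign +1 = brighter outwards"""
    g=im["color"].mean(2).astype(np.float32); g=cv2.GaussianBlur(g,(0,0),.7)
    c=np.array(c,float);rs=np.arange(r0,r1,.0003)
    for _ in range(it):
        P=[];G=[]
        for a in np.linspace(0,2*np.pi,N,endpoint=False):
            X=np.c_[c[0]+rs*np.cos(a),c[1]+rs*np.sin(a),np.full(len(rs),z)]
            dv=np.gradient(samp(g,proj(im,X)))*sign;k=dv.argmax();P.append(X[k,:2]);G.append(dv[k])
        P=np.array(P);keep=np.array(G)>np.median(G)*.4
        for _ in range(6):
            cc,r=circ(P[keep]);e=np.abs(np.hypot(*(P-cc).T)-r);keep=e<max(.0012,1.5*np.median(e[keep]))
        c=cc
    return c,r,keep.mean(),e[keep].std()
E
python3 - <<'E'
import pickle
from h import *
d=pickle.load(open("im0.pkl","rb"))
t=d["top"];s=d["side"]
for im,n in((t,"top"),(s,"side")):
    print(n,"rim outer",edge(im,(.565,.005),.165,.05,.066,-1))
    print(n,"rim inner",edge(im,(.565,.005),.165,.036,.049,1))
g0=plane(t,[(378,240)],.023);print(g0)
for im,n in((t,"top"),(s,"side")):
    for z in(.018,.023):print(n,z,"lid",edge(im,g0[0,:2],z,.043,.056,1))
# bar top
c,S=t["color"],8
x,y,w,h=365,230,29,18
u=cv2.resize(c[y:y+h,x:x+w],None,fx=S,fy=S,interpolation=cv2.INTER_CUBIC).mean(2)
m=((u>98)&(u<145)).astype(np.uint8);m=cv2.morphologyEx(m,cv2.MORPH_OPEN,np.ones((17,17)))
cn=max(cv2.findContours(m,0,1)[0],key=cv2.contourArea);bx=(cv2.boxPoints(cv2.minAreaRect(cn))+.5)/S-.5+[x,y]
W=plane(t,bx,.059);print("bar top",bx.round(1),W.round(4),W.mean(0))
print(np.linalg.norm(np.diff(W,axis=0),axis=1), [np.degrees(np.arctan2(*(W[i+1]-W[i])[1::-1])) for i in range(3)])
p=plane(t,[(391.6,234.9),(363.0,244.0)],.023);print("pointers",p,p.mean(0),np.degrees(np.arctan2(*(p[1]-p[0])[1::-1])))
b=plane(t,[(268.4,192.5)],.165) 
print("slots",plane(t,[(274.0,198.4),(277,241)],.165))
E
```

```text
top rim outer (array([0.56452063, 0.00507049]), np.float64(0.057652440788377196), np.float64(0.7416666666666667), np.float64(0.00030555620335806873))
top rim inner (array([0.56510895, 0.0047939 ]), np.float64(0.04829013584995823), np.float64(0.6833333333333333), np.float64(0.00025892382726033916))
side rim outer (array([0.56508728, 0.00487911]), np.float64(0.058721891351541426), np.float64(0.49166666666666664), np.float64(0.00030603440761270726))
side rim inner (array([0.56444979, 0.00372966]), np.float64(0.047464879994608966), np.float64(0.6833333333333333), np.float64(0.0003285050096911219))
[[ 0.5221793 -0.2852901  0.023    ]]
top 0.018 lid (array([ 0.52354378, -0.28406702]), np.float64(0.0497334989341159), np.float64(0.6583333333333333), np.float64(0.0003305974435496205))
top 0.023 lid (array([ 0.52308946, -0.28305785]), np.float64(0.04962154222786571), np.float64(0.6416666666666667), np.float64(0.00031705109471947347))
side 0.018 lid (array([ 0.52258722, -0.28582756]), np.float64(0.05231341021381505), np.float64(0.45), np.float64(0.00031525579719827887))
side 0.023 lid (array([ 0.52229846, -0.28927205]), np.float64(0.0517257425101884), np.float64(0.44166666666666665), np.float64(0.0003417939314719528))
bar top [[368.9 239. ]
 [389.9 232.3]
 [391.3 236.6]
 [370.3 243.3]] [[ 0.5215 -0.2529  0.059 ]
 [ 0.5391 -0.3125  0.059 ]
 [ 0.5268 -0.3158  0.059 ]
 [ 0.5093 -0.2563  0.059 ]] [ 0.52417891 -0.28435994  0.059     ]
[0.0621426  0.01272642 0.06206345] [np.float64(-73.52660765070212), np.float64(-164.99075235387994), np.float64(106.42305063628396)]
pointers [[ 0.53602845 -0.32512738  0.023     ]
 [ 0.51159581 -0.24188787  0.023     ]] [ 0.52381213 -0.28350762  0.023     ] 106.35812926881607
slots [[0.61879803 0.00726631 0.165     ]
 [0.5083355  0.00122592 0.165     ]]
```

```bash
python3 - <<'E'
import pickle
from h import *
d=pickle.load(open("im0.pkl","rb"))
t=d["top"];s=d["side"]
print(tri(t,[(368.9,239),(389.9,232.3),(391.3,236.6),(370.3,243.3),(380.1,237.8)],s,[(257,322.2),(268.4,347.2),(262.4,349.8),(251.2,324.4),(259.75,335.9)]))
E
```

```text
(array([[ 0.521367  , -0.25337114,  0.05598273],
       [ 0.53941198, -0.3125771 ,  0.05847752],
       [ 0.52778197, -0.31620024,  0.05699975],
       [ 0.50962375, -0.25692579,  0.05493987],
       [ 0.52475265, -0.284923  ,  0.0555223 ]]), [np.float64(0.21863253392424717), np.float64(0.3228032721335579)])
```

move_arm([
  [[0.0255,0.0198,-0.0065,0,0,0.1167,0.085],[0.0255,0.0198,-0.0065,0,0,0.1167,0.085],[0.0255,0.0198,-0.0065,0,0,0.1167,0.085],[0.0255,0.0198,-0.0065,0,0,0.1167,0.085],[0.0255,0.0198,-0.0065,0,0,0.1167,0.085],[0.0255,0.0198,-0.0065,0,0,0.1167,0.085],[0.0255,0.0198,-0.0065,0,0,0.1167,0.085],[0.0255,0.0198,-0.0065,0,0,0.1167,0.085],[0.0255,0.0198,-0.0065,0,0,0.1167,0.085],[0.0255,0.0198,-0.0065,0,0,0.1167,0.085],[0.0255,0.0198,-0.0065,0,0,0.1167,0.085],[0.0255,0.0198,-0.0065,0,0,0.1167,0.085],[0.0255,0.0198,-0.0065,0,0,0.1167,0.085],[0,0,0,0,0,0,0.085],[0,0,0,0,0,0,0.085]],
])

```text
clock: 1.35
position: [0.5248, -0.2829, 0.1568]
ee_rot: [-0.001, 0.597, 0.802, -0.0]
contact_force: [-0.8, -0.4, -0.3]
width: 0.0849
```

move_arm([
  [[-0.0003,-0.0013,-0.02,0,0,0,0.085],[0,0,-0.025,0,0,0,0.085],[0,0,-0.025,0,0,0,0.085],[0,0,-0.022,0,0,0,0.085],[0,0,-0.015,0,0,0,0.085],[0,0,-0.01,0,0,0,0.085],[0,0,0,0,0,0,0.085],[0,0,0,0,0,0,0.085]],
])

```text
clock: 2.02
position: [0.5234, -0.2864, 0.0409]
ee_rot: [-0.0, 0.599, 0.801, -0.0]
contact_force: [0.7, 0.1, -0.1]
width: 0.085
```

```bash
python3 - <<'E'
from rig import manip
import cv2
print({k:v for k,v in manip.get_state().items() if k in("position","contact_force","width")})
im=manip.get_image("side")
cv2.imwrite("pics/side1.png",cv2.resize(im["color"][270:400,190:360,::-1],None,fx=4,fy=4,interpolation=cv2.INTER_CUBIC))
E
```

```text
{'position': array([ 0.52344103, -0.28635877,  0.04094098]), 'contact_force': array([ 0.70380069,  0.09185824, -0.09526245]), 'width': 0.08504954536626917}
```

View pics/side1.png

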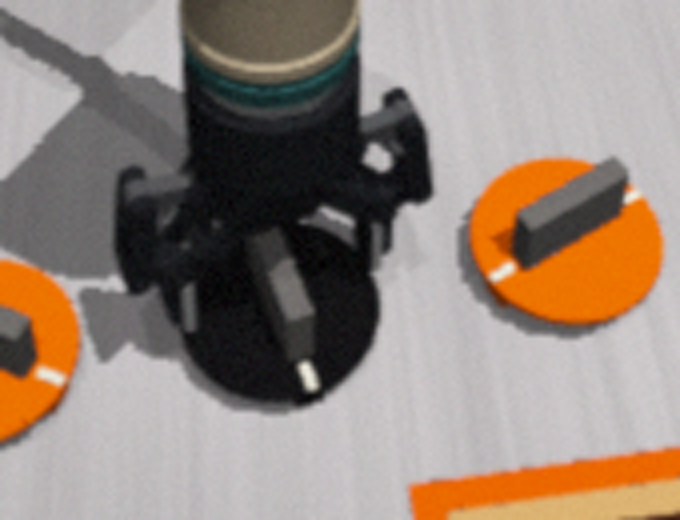

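The picture shows the open fingers on either side of the black lid's bar, around crop (285,300), with the orange lids clear of them. I'll close now.

move_arm([
  [[0,0.0015,-0.001,0,0,0,0.085],[0,0,0,0,0,0,0.04],[0,0,0,0,0,0,0.005],[0,0,0,0,0,0,0.005],[0,0,0,0,0,0,0.005],[0,0,0,0,0,0,0.005],[0,0,0,0,0,0,0.005],[0,0,0,0,0,0,0.005],[0,0,0,0,0,0,0.005],[0,0,0,0,0,0,0.005]],
], newtons=60)

```text
clock: 2.9
position: [0.5241, -0.2843, 0.04]
ee_rot: [0.0, 0.598, 0.801, 0.0]
contact_force: [-0.7, -0.1, 1.6]
width: 0.013
```

move_arm([
  [[0,0,0.02,0,0,0,0.005],[0,0,0.035,0,0,0,0.005],[0,0,0.04,0,0,0,0.005],[0,0,0.04,0,0,0,0.005],[0,0,0.035,0,0,0,0.005],[0,0,0.03,0,0,0,0.005],[0.0034,0.0241,0,0,0,0.112,0.005],[0.0034,0.0241,0,0,0,0.112,0.005],[0.0034,0.0241,0,0,0,0.112,0.005],[0.0034,0.0241,0,0,0,0.112,0.005],[0.0034,0.0241,0,0,0,0.112,0.005],[0.0034,0.0241,0,0,0,0.112,0.005],[0.0034,0.0241,0,0,0,0.112,0.005],[0.0034,0.0241,0,0,0,0.112,0.005],[0.0034,0.0241,0,0,0,0.112,0.005],[0.0034,0.0241,0,0,0,0.112,0.005],[0.0034,0.0241,0,0,0,0.112,0.005],[0.0034,0.0241,0,0,0,0.112,0.005],[0,0,0,0,0,0,0.005],[0,0,0,0,0,0,0.005]],
])

```text
clock: 4.57
position: [0.5644, 0.0062, 0.2392]
ee_rot: [-0.001, -0.031, 1.0, -0.0]
contact_force: [0.0, -0.7, -2.3]
width: 0.0133
```

```bash
python3 - <<'E'
from rig import manip
import cv2,pickle
print({k:v for k,v in manip.get_state().items() if k in("position","contact_force","width","ee_rot")})
im=manip.get_image("side");t=manip.get_image("top");pickle.dump(dict(side=im,top=t),open("im2.pkl","wb"))
import numpy as np
f=lambda c:cv2.resize(c[:,:,::-1],None,fx=4,fy=4,interpolation=cv2.INTER_CUBIC)
cv2.imwrite("pics/side2.png",np.hstack([f(im["color"][110:250,215:315]),f(t["color"][150:290,230:330])]))
E
```

```text
{'position': array([0.56435527, 0.00615367, 0.239212  ]), 'ee_rot': array([-6.48597727e-04, -3.14473370e-02,  9.99505200e-01, -3.76673583e-07]), 'contact_force': array([ 0.04332731, -0.67018657, -2.28257763]), 'width': 0.013322914694285638}
```

View pics/side2.png

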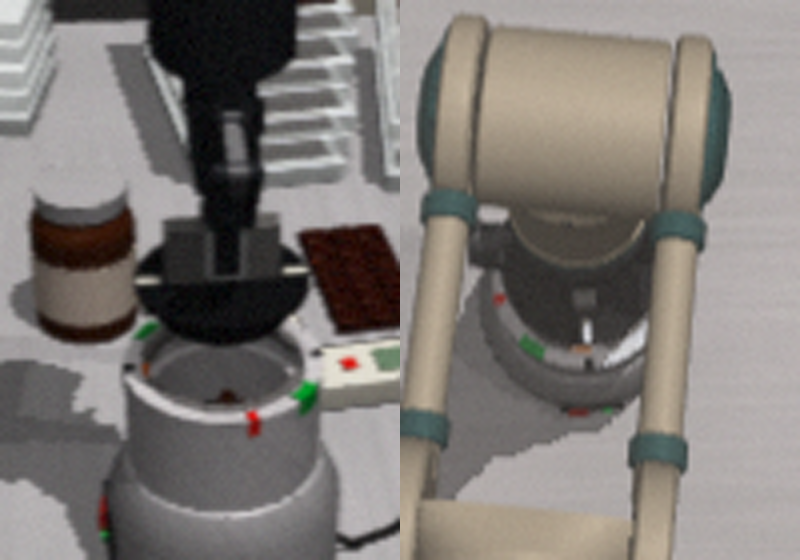

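Left picture: the lid hangs level above the mouth with its pointers at side (252,180) and (288.3,177.5). I'll measure its pose from these.

```bash
python3 - <<'E'
import pickle
from h import *
d=pickle.load(open("im2.pkl","rb"));s=d["side"];t=d["top"]
c=s["color"];print(c[174:184,245:258].min(2));print(c[172:183,282:296].min(2))
def cen(im,x,y,w,h,th):
    v=im["color"][y:y+h,x:x+w].min(2).astype(float);k=comps(v>th,(x,y));return k
print(cen(t,272,228,8,10,150))
x=edge(s,(.5644,.0062),.222,.042,.056,1);print(x)
p=plane(s,[(252,180.1),(288.2,177.5)],.222);print(p,p.mean(0),np.degrees(np.arctan2(*(p[1]-p[0])[1::-1])),np.linalg.norm(p[1]-p[0]))
E
```

```text
[[ 28  51  76  94 130 116  61  21  14   4  20  28  34]
 [ 79  94  91  86  85  55  18   4   6   2  17  28  38]
 [ 91  97  92  79  49  21  11  12  10  11  13  30  38]
 [ 97  99  95  69  39  17  10   9   6   8  16  27  34]
 [101  99  91  61  36  42  39  45  37  26  25  27  36]
 [104  95  88  77 100 114 118 114 100  76  42  27  38]
 [100  97  93  98 143 165 158 148 131  99  49  24  32]
 [100  96  91  67  58  60  55  51  46  34  23  12  15]
 [100  99  94  69  33  16  12  16  17  16  10   6  11]
 [102 100  91  66  40  16  18  15  10  18  13  18  16]]
[[ 45  47  47  36  40  73 130 148  94  23  13   5   1   7]
 [ 47  47  48  29  20  23  60 108  91  34  12  12  16  10]
 [ 48  48  44  29  15  17  23  47  70  52  11  14  21  15]
 [ 47  45  39  28  23  25  21  32  59  53  26  12   9   7]
 [ 47  50  39  43  68  81  86  94  92  78  43   9   6   9]
 [ 49  47  45  77 150 182 182 187 179 143  71  21  12   0]
 [ 45  43  39  57  90  97  94  85  72  60  53  37   9  13]
 [ 29  32  23  25  24  29  25  22  22  34  90  73  25   5]
 [ 22  17  20  21  11  16  16  16  13  29  93  80  30   7]
 [ 11  18   3  16  20  15  13  11  11  34  90  91  44   8]
 [ 20  14  19  16  17  18  21  19  20  33 104 142 100  33]]
[(np.int32(7), array([276.42857143, 232.71428571]))]
(array([0.56275047, 0.00095862]), np.float64(0.04991739487220854), np.float64(0.3333333333333333), np.float64(0.0003296460598498947))
[[0.52394097 0.00294712 0.222     ]
 [0.60536875 0.00843963 0.222     ]] [0.56465486 0.00569337 0.222     ] 3.858901989419146 0.0816128167309699
```

move_arm([
  [[0.0004,-0.001,-0.01,0,0,0,0.005],[0,0,-0.012,0,0,0,0.005],[0,0,-0.01,0,0,0,0.005],[0,0,-0.005,0,0,0,0.005],[0,0,-0.003,0,0,0,0.005],[0,0,-0.003,0,0,0,0.005],[0,0,0,0,0,0,0.005]],
])

```text
clock: 5.25
position: [0.5649, 0.0038, 0.1963]
ee_rot: [-0.0, -0.03, 1.0, 0.0]
contact_force: [-0.9, -0.2, -1.6]
width: 0.0131
```

move_arm([
  [[0,0,-0.003,0,0,0,0.005],[0,0,-0.003,0,0,0,0.005],[0,0,-0.002,0,0,0,0.005],[0,0,-0.001,0,0,0,0.005],[0,0,0,0,0,0,0.005],[0,0,0,0,0,0,0.005]],
])

```text
clock: 5.75
position: [0.5652, 0.0041, 0.1878]
ee_rot: [0.0, -0.031, 1.0, 0.0]
contact_force: [0.7, -0.4, -1.9]
width: 0.0133
```

move_arm([
  [[0,0,-0.001,0,0,0,0.005],[0,0,-0.001,0,0,0,0.005],[0,0,0,0,0,0,0.005],[0,0,0,0,0,0,0.005]],
])

```text
clock: 6.08
position: [0.5654, 0.004, 0.187]
ee_rot: [0.001, -0.031, 1.0, -0.0]
contact_force: [-1.7, -0.5, 5.1]
width: 0.0129
```

```bash
python3 - <<'E'
from rig import manip
import cv2,pickle
import numpy as np
from h import *
s=manip.get_state();print(s["position"],s["contact_force"],s["moment"])
im=manip.get_image("side");t=manip.get_image("top");pickle.dump(dict(side=im,top=t),open("im3.pkl","wb"))
f=lambda c:cv2.resize(c[:,:,::-1],None,fx=6,fy=6,interpolation=cv2.INTER_CUBIC)
cv2.imwrite("pics/side3.png",f(im["color"][150:240,220:320]))
E
```

```text
[0.56539565 0.00400261 0.18695233] [-1.70133668 -0.45993013  5.1238776 ] [0.08581852 0.37169092 0.02171641]
```

View pics/side3.png

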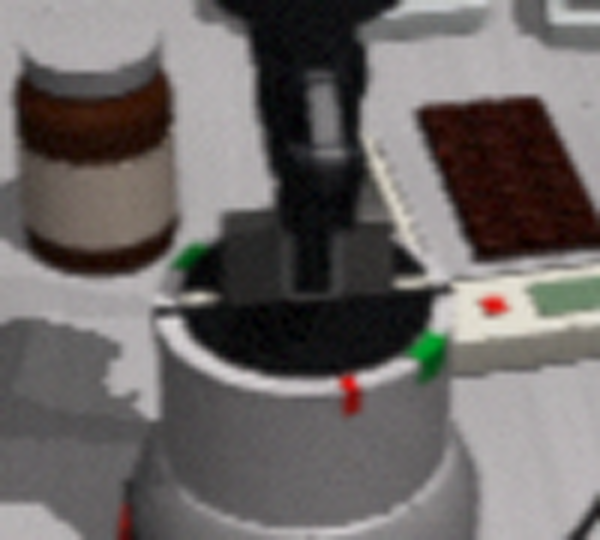

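The lid sits flush, with its white pointers at crop (190,300) and (415,283) on the black slot marks. Next is the clockwise twist, stopping short of the middle to check.

move_arm([
  [[0,0,0,0,0,-0.05,0.005],[0,0,0,0,0,-0.05,0.005],[0,0,0,0,0,-0.05,0.005],[0,0,0,0,0,-0.05,0.005],[0,0,0,0,0,-0.05,0.005],[0,0,0,0,0,-0.05,0.005],[0,0,0,0,0,-0.05,0.005],[0,0,0,0,0,-0.05,0.005],[0,0,0,0,0,-0.05,0.005],[0,0,0,0,0,-0.05,0.005],[0,0,0,0,0,-0.05,0.005],[0,0,0,0,0,-0.05,0.005],[0,0,0,0,0,-0.05,0.005],[0,0,0,0,0,0,0.005],[0,0,0,0,0,0,0.005]],
])

```text
clock: 7.43
position: [0.5658, 0.0043, 0.187]
ee_rot: [0.001, 0.29, 0.957, 0.001]
contact_force: [-0.9, 1.5, 4.6]
width: 0.013
```

```bash
python3 - <<'E'
from rig import manip
import cv2,pickle
import numpy as np
s=manip.get_state();q=s["ee_rot"];print(s["position"],s["contact_force"],s["moment"],np.degrees(2*np.arctan2(q[2],q[1])),s["width"])
im=manip.get_image("side");t=manip.get_image("top");pickle.dump(dict(side=im,top=t),open("im4.pkl","wb"))
f=lambda c:cv2.resize(c[:,:,::-1],None,fx=6,fy=6,interpolation=cv2.INTER_CUBIC)
cv2.imwrite("pics/side4.png",f(im["color"][150:240,220:320]))
cv2.imwrite("pics/top4.png",f(t["color"][180:260,230:330]))
E
```

```text
[0.56576358 0.00431485 0.18698724] [-0.93052017  1.46331119  4.60133013] [ 0.09578651  0.2315531  -0.0791845 ] 146.26126497479527 0.01303469079662598
```

View pics/side4.png

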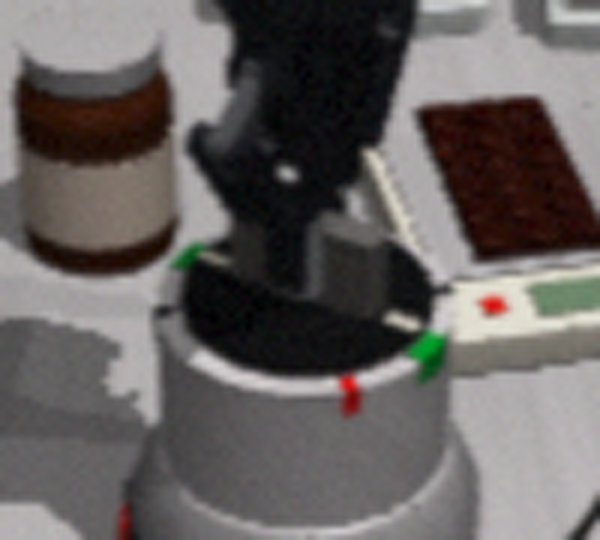

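View pics/top4.png

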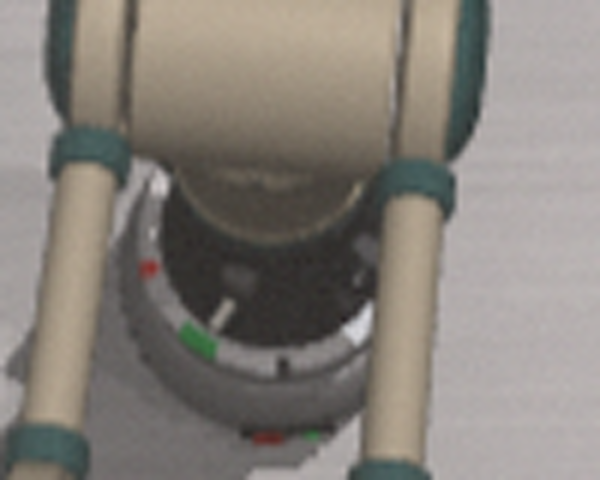

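Pointers at side crop (213,258) and (403,320), just short of the middle of green. I'll compute the angle.

```bash
python3 - <<'E'
import pickle
from h import *
d=pickle.load(open("im4.pkl","rb"));s=d["side"];t=d["top"]
f=lambda x,y,ox,oy:((x+.5)/6-.5+ox,(y+.5)/6-.5+oy)
p=plane(s,[f(213,258,220,150),f(403,321,220,150)],.170);print(p,p.mean(0),np.degrees(np.arctan2(*(p[1]-p[0])[1::-1])))
p=plane(t,[f(223,316,230,180)],.170);c=np.array([.565,.0048]);v=c-p[0,:2];print(p,np.degrees(np.arctan2(v[1],v[0])))
E
```

```text
[[ 0.53045181  0.0284381   0.17      ]
 [ 0.60077985 -0.01778779  0.17      ]] [0.56561583 0.00532516 0.17      ] -33.316509494665816
[[0.53050893 0.02688844 0.17      ]] -32.63592429357278
```

move_arm([
  [[0,0,0,0,0,-0.03,0.005],[0,0,0,0,0,-0.03,0.005],[0,0,0,0,0,0,0.005],[0,0,0,0,0,0,0.005],[0,0,0,0,0,0,0.005],[0,0,0,0,0,0,0.005],[0,0,0,0,0,0,0.005],[0,0,0,0,0,0,0.005]],
])

```text
clock: 8.2
position: [0.5658, 0.0043, 0.187]
ee_rot: [0.001, 0.319, 0.948, 0.001]
contact_force: [-0.8, 0.7, 5.4]
width: 0.0131
```

```bash
python3 - <<'E'
from rig import manip
import cv2,pickle
import numpy as np
s=manip.get_state();q=s["ee_rot"];print(s["clock"],s["position"],s["contact_force"],s["moment"],np.degrees(2*np.arctan2(q[2],q[1])),s["width"])
im=manip.get_image("side");t=manip.get_image("top");pickle.dump(dict(side=im,top=t),open("im5.pkl","wb"))
f=lambda c:cv2.resize(c[:,:,::-1],None,fx=6,fy=6,interpolation=cv2.INTER_CUBIC)
cv2.imwrite("pics/side5.png",f(im["color"][150:240,220:320]))
d0=pickle.load(open("im0.pkl","rb"))
for n,(x,y,w,h) in {"top":(145,140,80,140),"side":(370,285,30,50)}.items():
    a=dict(side=im,top=t)[n]["color"][y:y+h,x:x+w].astype(int);b=d0[n]["color"][y:y+h,x:x+w].astype(int)
    print(n,np.abs(a-b).mean(),(np.abs(a-b).max(2)>60).sum())
E
```

```text
8.2 [0.56576797 0.00429186 0.18697079] [-0.83892534  0.68075726  5.41868722] [0.10048656 0.25829906 0.04741272] 142.83967991899996 0.013135181888568692
top 6.980892857142857 218
side 2.6582222222222223 0
```

View pics/side5.png

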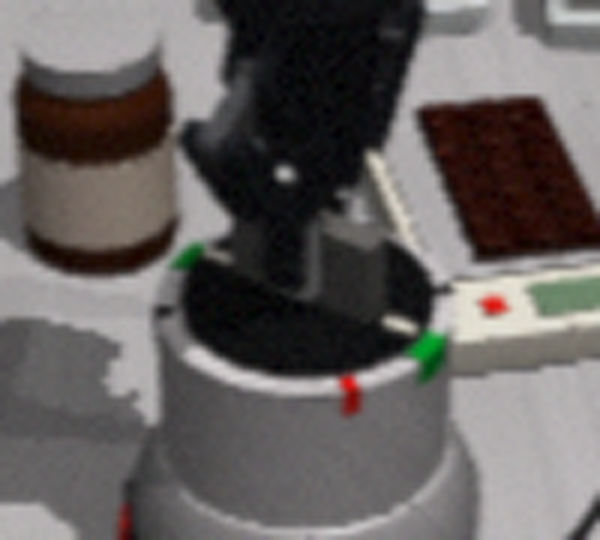

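```bash
python3 - <<'E'
import pickle
from h import *
F=lambda x,y,ox,oy:((x+.5)/6-.5+ox,(y+.5)/6-.5+oy)
for f in("im4.pkl","im5.pkl"):
    d=pickle.load(open(f,"rb"));out=[]
    for n,x,y,w,h in(("side",252,189,10,9),("side",282,199,9,9),("top",263,227,9,9)):
        v=d[n]["color"][y:y+h,x:x+w].astype(float);sat=v.max(2)-v.min(2)
        if f=="im5.pkl":print(n,"\n",v.min(2).astype(int))
E
python3 - <<'E'
import pickle,cv2,numpy as np
a=pickle.load(open("im5.pkl","rb"))["top"]["color"];b=pickle.load(open("im0.pkl","rb"))["top"]["color"]
f=lambda c:cv2.resize(c[:,:,::-1],None,fx=4,fy=4,interpolation=cv2.INTER_CUBIC)
cv2.imwrite("pics/by.png",np.hstack([f(b[145:280,145:230]),f(a[145:280,145:230])]))
g=lambda c:cv2.resize(c[:,:,::-1],None,fx=10,fy=10,interpolation=cv2.INTER_CUBIC)
s4=pickle.load(open("im4.pkl","rb"))["side"]["color"];s5=pickle.load(open("im5.pkl","rb"))["side"]["color"]
cv2.imwrite("pics/cmp.png",np.vstack([g(s4[188:214,244:298]),g(s5[188:214,244:298])]))
E
```

```text
side 
 [[169 163 153 143 120  83  50  39  35  36]
 [110 107 116  93  52  27  31  37  34  34]
 [ 31  45  97  85  56  40  35  36  34  34]
 [ 11  39  86 100 109  98  65  40  32  35]
 [ 10  15  28  40  64  83  70  41  34  34]
 [  3  11  10  13  19  32  30  30  33  30]
 [ 11  13   8   6  12  13  14  25  28  32]
 [ 14   9   9   7   5   9  13   6  11  16]
 [  7   6   6  14  10   5  10   5   9  10]]
side 
 [[ 46  38  27  14  17  20  16  17  17]
 [ 43  41  32  14  12  19  21  18  19]
 [ 40  39  35  30  22  20  19  10  19]
 [ 39  37  75  76  65  43  28  15  16]
 [ 28  65 147 165 158 128  79  43  26]
 [ 17  37  91 133 173 183 161  96  47]
 [ 16  23  30  49  61  89 112  79  40]
 [ 15  12  13  17  21  26  41  41  30]
 [ 16   9   9  18  10  24  34  28   5]]
top 
 [[ 49  47  46  49  50  56  61  67  55]
 [ 44  46  46  43  53  53  55  57  51]
 [ 46  47  47  63  95  59  50  53  46]
 [ 47  42  55 110 130  65  53  49  43]
 [ 46  58 110 133 112  63  46  44  48]
 [ 49  90 132 116  73  49  45  44  42]
 [ 72  94 119  79  47  47  45  49  49]
 [ 99  82  83  54  50  46  48  47  48]
 [ 87  86  95  62  53  49  50  53  48]]
```

View pics/cmp.png

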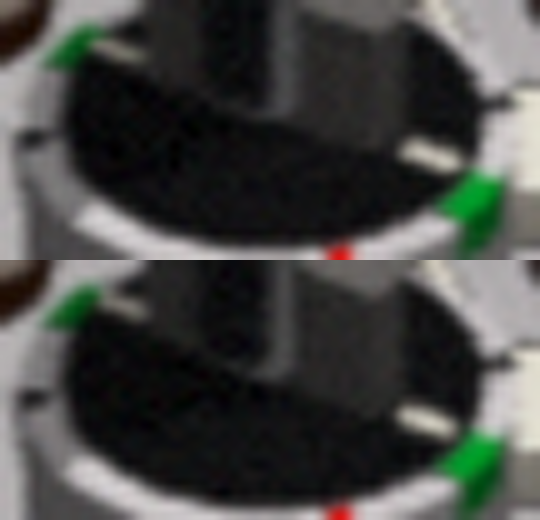

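View pics/by.png

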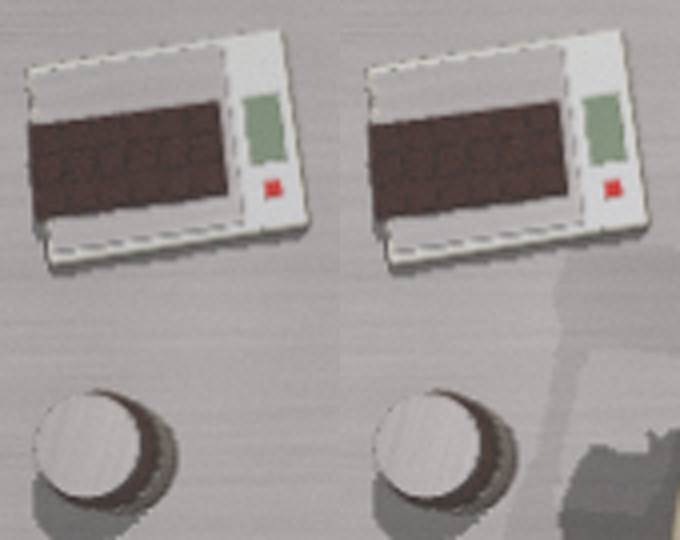

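Jar and bar have not moved (only the arm's shadow differs). In the comparison the pointers moved to (122,45) and (428,162) in the lower panel.

```bash
python3 - <<'E'
import pickle
from h import *
d=pickle.load(open("im5.pkl","rb"));s=d["side"];t=d["top"]
f=lambda x,y:((x+.5)/10-.5+244,(y+.5)/10-.5+188)
for q in([(118,48),(431,154)],[(122,45),(428,162)]):
    p=plane(s,[f(*k) for k in q],.170);print(p.mean(0),np.degrees(np.arctan2(*(p[1]-p[0])[1::-1])))
v=t["color"][229:233,263:270].min(2).astype(float);w=np.clip(v-75,0,None);w[:, :1]=0
Y,X=np.mgrid[229:233,263:270];p=plane(t,[((w*X).sum()/w.sum(),(w*Y).sum()/w.sum())],.170)
e=np.array([.565,.0048])-p[0,:2];print(p,np.degrees(np.arctan2(e[1],e[0])))
E
```

```text
[0.56585831 0.00604343 0.17      ] -33.856094001230005
[0.56585855 0.00513297 0.17      ] -36.9453388225109
[[0.53386287 0.02882504 0.17      ]] -37.65335440238817
```

```bash
python3 -c "
from rig import manip
print(manip.sign_off())"
```

```text
the job is handed in; nothing more can be done
None
```

The black lid is fitted on the mill and held at the middle of the green mark, and I handed the job in at about 8.3 s with the grip set to 60 N. No verdict was reported.

- **Fit:** I lined its lugs up with the slots and lowered it until the disc rested on the rim. It came home at the predicted height (TCP z 0.187 m) with about 5 to 7 N of press.
- **Twist:** I turned it clockwise in two steps with a camera check between. The pointers were at −37° in the side view and −37.7° in the top view, against −36.5° for mid-green. That puts the switch ring at about 0.64 rad, worked out from the pointer angle rather than read from the joint.
- **Position:** The lid's axis measured within about 1 mm of the mouth centre.
- **Bystanders:** The jar and the bar are where they started; the only differences there in the top view were the arm's shadow. The timer region did not change in the side view.
- **Disagreements:**
  - The bar's top triangulated at 55–58 mm against the stated 59 mm.
  - The lid outline from the side view was off by up to 6 mm, blurred by the shadow, so I did not use it.
  - The same kind of fit on the hanging lid, which found only a third of the edge, was about 5 mm off. I used the pointers there instead.

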